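Load a trunking length under the cutter's sprung hold-down

ROBOT

A 7-joint arm with a two-finger parallel gripper is mounted at the origin on the work surface. World frame = base frame: x ahead of the robot, y to its left, z up, the work surface at z = 0. Lengths are in m, angles in rad, forces in N, time in s.
With the tool pointing down it reaches from about 0.425 to 0.925 m from the base axis. Payload 6.8 kg.
Tool frame: the origin (TCP) lies between the finger pads; the fingertips stand 17 mm ahead of it and the grasp point (between the pads) lies 2 mm behind it; x points along the fingers, y is the direction in which the jaws open and shut, and the axes are right-handed (so a half turn about x gives the same grasp; the last joint's range is limited). The gripper opens to 85 mm and grips with 20 to 120 N. Pads are 22 mm wide; open, the fingers measure 114 mm over their backs; the gripper's body (76 mm by 85 mm) begins 54 mm behind the grasp point. The pads swing forward as they close: fully open they stand 13 mm farther back than shut.
Start: joints at [1.188, 0.477, 0.022, 1.555, -0.011, 1.109, -0.083], TCP at [0.183, -0.65, 0.248] pointing down, gripper open.
Joint ranges: [-2.96, 2.96], [-0.34, 2.1], [-1.41, 1.46], [0.24, 2.44], [-1.37, 4.51], [0.17, 1.92], [-2.96, 2.96]. Speed limits (rad/s): [2.39, 2.39, 3.14, 3.14, 3.14, 3.14, 3.14].

INTERFACE

Orientations are given as a rotation vector (axis times angle).
In Python, from bench import r gives the robot as it stands. The module is installed in compiled form; this text tells all that it offers.
- The arm moves only by the tool apply_moves, never from a script. Its argument "increments" is text: rows parted by semicolons, each of 7 numbers parted by spaces: the finger opening in mm, from 0 to 85.4, then the shift along the tool's x, y, z normalised to -1 to 1, where 1 is 100 cm, then the turn, a rotation vector about the tool's x, y, z normalised to -1 to 1, where 1 is 0.12 rad. In form: gripper x y z wx wy wz; .... A call has exactly 8 rows; each row shifts and turns the commanded pose from where the row before left it, along the tool's axes as they then stand; what a row does not reach is not made up. A row lasts 1/10 s, in which the tool goes at most 50 mm and 8.59 degrees, less where a joint would pass 70% of its speed; a pose out of reach is approached as far as the arm can. A call with a number of a shift or a turn outside -1 to 1 is refused whole. A call with a gripper value outside its range is refused whole. The fingers move at their own pace and stop on an object; "squeeze" is the grip in N (left out, the last holds). Time passes only in rows, so rows that do not move let the fingers close, or fill a call up. It gives the time, the measured TCP pose, the force and the opening at its end, in the units of the state.
- r.get_obs(): the state, without advancing time (a new reading comes with each control period).
- r.grab_frame(name): name is "side" or "top"; returns a dict with "color" (480x640x3 uint8, blue, green, red), "fx", "fy", "cx", "cy" (pixels), "origin" and "orientation" of the camera in the world. Camera axes: x right, y up, looking along -z (the intrinsics and any distortion apply to the point x, -y, -z); pixel columns grow to the right and rows downward; lengths in m; the calibration is good to about 2 mm. A picture is of the moment at which its call begins. There is no depth.
- r.hand_in(): hands the job in, once; it reports no verdict.
The state is a dict: "clock": time; "joints": joint angles; "qvel": joint speeds; "tau": joint torques, N m; "tcp_pos": TCP position; "orientation": TCP orientation; "contact_force": force on the tool from outside, world axes, zero at the start; "moment": the same for the moment, N m; "grip_width": finger opening in m.
Only numpy, scipy, OpenCV 4.12 (cv2) and the standard library are available. Lean on these libraries where they do the work, as an engineer would, in place of code of your own. Each camera call takes 0.05 s, during which the arm holds its last target. There are 200 camera calls.

TASK

Load the white trunking into the blue bench cutter ready to be cut: with its end, push the sprung hold-down roller back, slip the trunking beneath it and slide it along the bed, flat and flush against the back fence, until you feel it press firmly home against the red length stop. Do not ram the stop or force the machine. Let go so that the roller alone bears down on the trunking, and leave the other things on the bench where they are.

Things in the scene. Friction and masses are not known exactly. Their poses are not given: they have to be found in the camera images.
- trunking: The workpiece: white plastic trunking with its flat lid on top, 280 long, 40 wide, 25 high, about 110 g (85 to 145), lying lid up on the bench. Origin: centre of its underside; x along its length, z up. The ends are alike; either may go first. When home its tail overhangs the bed: a hold centred 35 mm from the tail end (245 mm from the leading end) stays clear of bed and hold-down.
- cutter: Blue trunking cutter bolted to the bench, its place and turn differing. Origin on the bench below the centre line of the stock; +y is the feed direction, +x points to the back fence, z up. Aluminium bed top 35 mm above the bench, y -80 to 150, x -26 to 20 mm. Steel fence face at x = 20, 18 mm above the bed; stock flush with it is centred on x = 0. No front fence.
- bed_mouth (a point): Where stock enters: the -y end of the bed, on its top and on the centre line (cutter y = -80 mm); axes as the cutter's. Before it a small lip slopes down to y = -91 and the fence's end flares away from the stock to y = -98. Nothing of the cutter lies at y below -98 mm but its 12 mm thick base plate, which ends at y = -110 mm, so the hand and the tail are free there.
- pivot_pin (a point): Pivot of the yellow hold-down arm, above the centre line at cutter y = -26 mm, 120 mm above the bench (hub radius 12 mm). Stock enters beneath it. It is carried by a blue cheek plate behind the fence: x 34 to 42, y -52 to 8 mm, 124 mm high.
- blade_gate (a point): Middle of the blade gate, on the bed's top (cutter y = 70 mm). The blade is raised; the opening is free from x = -41 to 35 mm and up to 80 mm above the bench; posts at y 55 to 85 mm, bridge top at 162 mm. The lever slopes up from it towards +y, its black grip ending at y = 300, 290 mm above the bench.
- hold_down (a joint): Angle (rad) of the yellow sprung arm, 75 mm from pivot to roller centre. 0 at rest, hanging 30 degrees forward (+y) of straight down; grows as the roller is pushed along the feed and swings forward and up, to 1.1; a spring drives it back. The trunking's end needs about 5 to 13 N to push it back. Lying on the trunking it reads about 0.44 and bears down with about 10 N.
- roller: Black rubber roller on the yellow arm, 34 mm diameter, 27 mm wide, turns freely about the cutter's x. Origin at its centre: at rest at cutter y = 11.5 mm, 55 mm above the bench (3 mm clear of the bed); on the trunking at about y = 35, 77 mm above the bench.
- tape_roll: Bystander: roll of blue tape lying flat, 64 mm diameter, 19 mm high. Origin at the centre of its underside.
- clip_tub: Bystander: orange open tub 80 x 80 x 45 mm. Origin at the centre of its underside.
- marker: Bystander: black marker pen with red cap, 135 mm long, 17 mm thick, lying along its own x. Origin on the bench near its middle.
- try_square: Bystander: steel try square, blade 200 mm, black stock 100 mm, lying flat, 17 mm high. Origin near the heel of its blade.
- stop_scale (a point): Middle of the scale on the fence top (cutter y = 110, x = 25 mm, 53 mm above the bench), where the red length stop is clamped. The stop's face crosses the bed somewhere within 12 mm either way of here, set differently each time and not measured: find it by feel or by eye. 36 wide, 25 high, rigid. Sliding under the roller already drags with 5 to 10 N before it is met.

How it is judged:
By the outcome, as a careful person would: the job done as asked, in the order asked, and still so for the second after the job is handed in, with the robot touching nothing.
It also fails if it takes over 72 s, if anything falls off the work surface, if the arm or the gripper's body presses on something with over 40 N, if the wrist force passes 120 N, or if a joint passes its speed limit or range.

## Working session

There is one attempt and no reset: what is moved stays moved. The work goes in short steps, Python scripts to look and compute and a tool call to move; the robot and the scene stay as the last step left them, time stands still between calls to the robot, and variables do not carry over. Pictures are saved under pics/ and viewed, about 8 in all and at most 12, crops included, and the job is handed in when it is done.

Besides the shell and the picture viewer there is one more tool, called after "Request:" by a JSON object that holds its "op" and its "data", one argument or row to a line. apply_moves: Moves the arm, as the interface text tells. Scaled input: -1 to 1 covers 100 cm each way for a shift and 0.12 rad each way for a turn. Its arguments: {"type":"object","properties":{"increments":{"type":"string"},"squeeze":{"type":"number"}},"required":["increments"]}

```bash
mkdir -p pics
python3 - <<'E'
from bench import r
import cv2
o=r.get_obs();print({k:(o[k] if not hasattr(o[k],'round') else o[k]) for k in ('clock','tcp_pos','orientation','contact_force','grip_width')})
for n in('top','side'):
    f=r.grab_frame(n);cv2.imwrite(f'pics/{n}0.png',f['color'])
    print(n,{k:v for k,v in f.items() if k!='color'})
E
```

```text
{'clock': 0.0, 'tcp_pos': array([ 0.18300322, -0.64914563,  0.24730323]), 'orientation': array([ 2.07468932,  0.28887705, -2.07552164]), 'contact_force': array([-0.79467821, -0.34132085, -0.25377536]), 'grip_width': 0.08522538522775627}
top {'fx': 581.2972151431704, 'fy': 581.2972151431704, 'cx': 319.56040751600693, 'cy': 235.47423549142968, 'origin': array([0.34866961, 0.03018454, 1.58393347]), 'orientation': array([ 0.12793993, -0.09447632, -1.59451408])}
side {'fx': 451.5153849795052, 'fy': 451.5153849795052, 'cx': 325.1434625752259, 'cy': 247.89382596978086, 'origin': array([ 0.19803327, -0.52378679,  0.67028272]), 'orientation': array([ 0.83872663, -0.23856277, -0.48189664])}
```

View pics/top0.png

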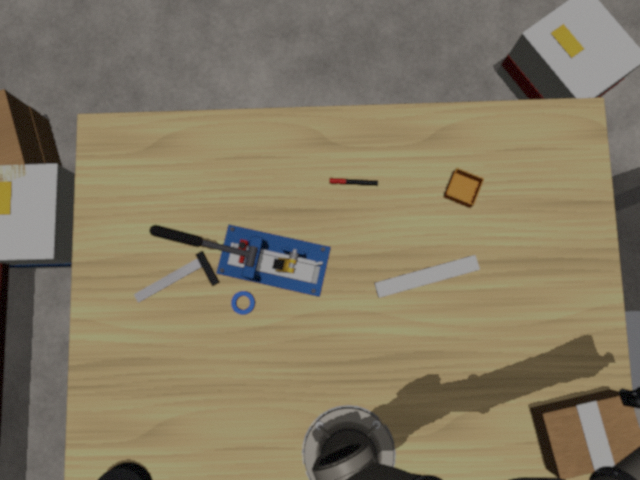

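View pics/side0.png

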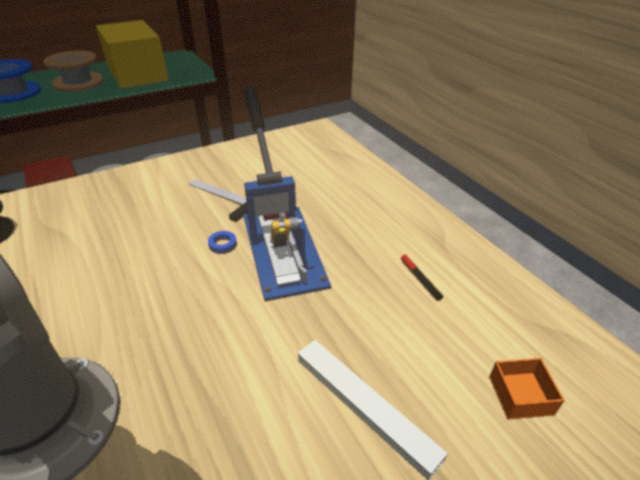

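The top view has the cutter at about (273,260), with its mouth on the right and the fence on the far side. The trunking is at about (428,277). The side view has the mouth at about (290,275) and the trunking running from (310,350) to (435,465).

```bash
cat > h.py <<'E'
import numpy as np,cv2
from scipy.spatial.transform import Rotation as R
from bench import r
def ray(f,uv,z):
    uv=np.atleast_2d(uv).astype(float)
    d=np.c_[(uv[:,0]-f['cx'])/f['fx'],-(uv[:,1]-f['cy'])/f['fy'],-np.ones(len(uv))]@R.from_rotvec(f['orientation']).as_matrix().T
    return f['origin']+d*((z-f['origin'][2])/d[:,2])[:,None]
def proj(f,P):
    c=(np.atleast_2d(P)-f['origin'])@R.from_rotvec(f['orientation']).as_matrix()
    return np.c_[f['cx']+f['fx']*c[:,0]/-c[:,2],f['cy']-f['fy']*c[:,1]/-c[:,2]]
E
cat > m.py <<'E'
from h import *
F={n:r.grab_frame(n) for n in('top','side')}
for n,f in F.items():
    hsv=cv2.cvtColor(f['color'],cv2.COLOR_BGR2HSV)
    w=cv2.inRange(hsv,(0,0,140),(180,50,255)); b=cv2.inRange(hsv,(100,120,30),(130,255,255))
    for nm,m,z in(('white',w,.025),('blue',b,.012)):
        cs=cv2.findContours(m,cv2.RETR_EXTERNAL,cv2.CHAIN_APPROX_NONE)[0]
        for c in cs:
            if cv2.contourArea(c)<500: continue
            u=c[:,0].mean(0)
            if not(120<u[0]<520 and 150<u[1]<475): continue
            P=ray(f,c[:,0],z)[:,:2]
            rc=cv2.minAreaRect((P*1000).astype(np.float32))
            print(n,nm,u.round(),np.round(rc[0],1),np.round(rc[1],1),round(rc[2],2),cv2.boxPoints(rc).round().tolist())
t=F['top']['color'][215:310,200:350];s=F['side']['color'][160:305,220:345]
a=cv2.resize(t,None,fx=4,fy=4,interpolation=cv2.INTER_CUBIC)
cv2.imwrite('pics/c_top.png',a);cv2.imwrite('pics/c_side.png',cv2.resize(s,None,fx=4,fy=4,interpolation=cv2.INTER_CUBIC))
E
python3 m.py
```

```text
top white [166. 281.] [459.8 475.7] [ 27.5 192.3] 28.45 [[402.0, 554.0], [494.0, 385.0], [518.0, 398.0], [426.0, 567.0]]
top white [427. 276.] [ 453.8 -222.8] [ 43.  283.7] 14.03 [[399.0, -90.0], [467.0, -366.0], [509.0, -355.0], [440.0, -80.0]]
top white [287. 266.] [489.1 141.6] [157.1  57.3] 76.31 [[443.0, 72.0], [498.0, 58.0], [536.0, 211.0], [480.0, 225.0]]
top blue [266. 258.] [509.1 188.5] [283.6 133.6] 75.83 [[410.0, 67.0], [539.0, 35.0], [609.0, 310.0], [479.0, 342.0]]
side white [374. 406.] [ 455.3 -225. ] [ 42.6 283.7] 14.16 [[400.0, -93.0], [469.0, -368.0], [511.0, -357.0], [441.0, -82.0]]
side white [284. 260.] [494.9 149.8] [171.6  66.7] 75.47 [[441.0, 75.0], [506.0, 58.0], [549.0, 224.0], [484.0, 241.0]]
side white [499. 232.] [964.6 155.3] [  89.5 1081.5] 0.05 [[919.0, 696.0], [920.0, -385.0], [1010.0, -385.0], [1009.0, 696.0]]
side blue [291. 269.] [500.4 154.4] [217.4 131.7] 76.09 [[410.0, 65.0], [538.0, 33.0], [590.0, 244.0], [463.0, 276.0]]
```

View pics/c_top.png

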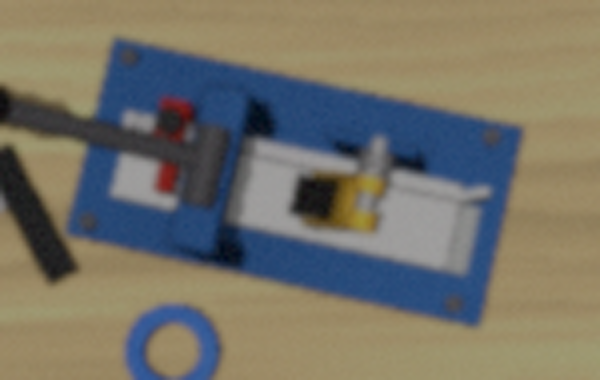

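View pics/c_side.png

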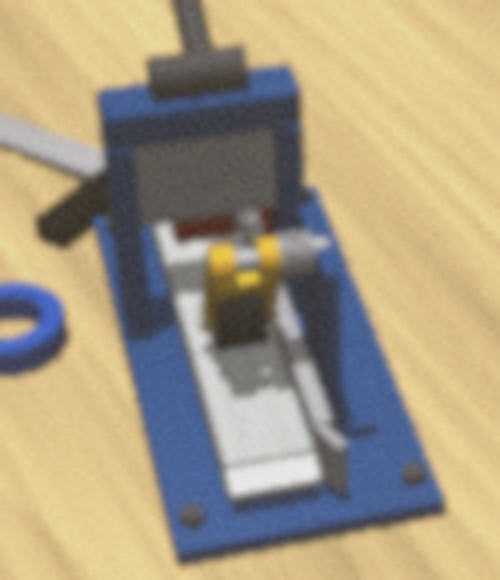

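The crops show the bed with its lip and flared fence end on the right. The yellow arm and black roller are at crop (335,200) and the red stop is at (168,180). I'll work out the cutter frame from these points next.

```bash
cat > c.py <<'E'
from h import *
ft=r.grab_frame('top');fs=r.grab_frame('side')
a=np.radians(75.9);f=np.array([np.cos(a),np.sin(a)]);x=np.array([f[1],-f[0]])
e=np.array([474.5,50.5])  # mm, middle of base end y=-110
def loc(P): d=P[:,:2]*1000-e; return np.c_[d@x,d@f-110].round(1)
T=lambda p:np.array(p)/4+[200,215]
S=lambda p:np.array(p)/4+[220,160]
print('top bed front edge',loc(ray(ft,T([[446,262],[240,222],[112,192]]),.035)).tolist())
print('top bed lip crest/stop far bed end', loc(ray(ft,T([[445,240],[118,160]]),.035)).tolist())
print('top fence top inner edge z53',loc(ray(ft,T([[450,193],[252,152]]),.053)).tolist())
print('stop face z60',loc(ray(ft,T([[178,165],[174,190]]),.060)).tolist())
print('side lip crest corners z35',loc(ray(fs,S([[225,467],[320,458]]),.035)).tolist())
print('side bed front',loc(ray(fs,S([[225,467],[178,295]]),.035)).tolist())
for n,fr in(('t',ft),('s',fs)):
    h=cv2.cvtColor(fr['color'],cv2.COLOR_BGR2HSV)
    m=cv2.inRange(h,(20,120,80),(35,255,255)); 
    hh=cv2.inRange(h,(0,140,60),(6,255,255))|cv2.inRange(h,(174,140,60),(180,255,255))
    yy,xx=np.nonzero(hh); k=(xx<300)&(xx>200)&(yy>200)&(yy<300)
    print(n,'red',xx[k].min(),xx[k].max(),yy[k].min(),yy[k].max())
o=r.get_obs();print(R.from_rotvec(o['orientation']).as_matrix().round(3),o['tcp_pos'])
E
python3 c.py
```

```text
top bed front edge [[-33.4, -83.0], [-37.4, 57.5], [-36.5, 146.2]]
top bed lip crest/stop far bed end [[-19.3, -79.1], [-14.7, 147.5]]
top fence top inner edge z53 [[10.6, -76.4], [8.7, 58.0]]
stop face z60 [[-10.9, 102.9], [-27.6, 101.5]]
side lip crest corners z35 [[-36.4, -83.4], [11.1, -89.4]]
side bed front [[-36.4, -83.4], [-35.3, 58.8]]
t red 240 247 240 262
s red 265 265 217 217
[[-0.     0.271 -0.962]
 [ 0.001 -0.962 -0.271]
 [-1.    -0.001  0.   ]] [ 0.18310907 -0.64953287  0.24800165]
```

```bash
cat > p.py <<'E'
# usage: p.py x y z(mm) jawdeg nrows
from h import *
import sys
X,Y,Z,J,n=map(float,sys.argv[1:6]);n=int(n)
o=r.get_obs();M=R.from_rotvec(o['orientation']);p=o['tcp_pos']
j=np.radians(J);G=R.from_matrix(np.array([[0,np.cos(j),np.sin(j)],[0,np.sin(j),-np.cos(j)],[-1,0,0]]))
w=(G*M.inv()).as_rotvec()/n; d=(np.array([X,Y,Z])/1000-p)/n
print('now',p.round(4),'jaw',np.degrees(np.arctan2(*M.as_matrix()[[1,0],1])).round(2),'F',o['contact_force'].round(1),'M',o['moment'].round(2),'grip',round(o['grip_width'],4),'t',o['clock'],'J',o['joints'].round(2))
for i in range(n):
    s=M.inv().apply(d);t=M.inv().apply(w)/.12
    print(*['%g'%v for v in np.r_[s.round(4),t.round(3)]]); M=R.from_rotvec(w)*M
E
python3 p.py 480 -326 110 14.1 16
```

```text
now [ 0.1831 -0.6495  0.248 ] jaw -74.26 F [0.5 0.7 0.3] M [ 0.03  0.06 -0.01] grip 0.0848 t 0.3 J [ 1.19  0.48  0.02  1.56 -0.01  1.11 -0.08]
0.0086 -0.0144 -0.0233 -0.803 -0 0
0.0086 -0.0121 -0.0246 -0.803 -0 0
0.0086 -0.0097 -0.0257 -0.803 -0 0
0.0086 -0.0072 -0.0265 -0.803 -0 0
0.0086 -0.0046 -0.0271 -0.803 -0 0
0.0086 -0.002 -0.0274 -0.803 -0 0
0.0086 0.0007 -0.0274 -0.803 -0 0
0.0086 0.0033 -0.0272 -0.803 -0 0
0.0086 0.0059 -0.0268 -0.803 -0 0
0.0086 0.0085 -0.0261 -0.803 -0 0
0.0086 0.0109 -0.0252 -0.803 -0 0
0.0086 0.0133 -0.024 -0.803 -0 0
0.0086 0.0156 -0.0226 -0.803 -0 0
0.0086 0.0177 -0.021 -0.803 -0 0
0.0086 0.0196 -0.0192 -0.803 -0 0
0.0086 0.0214 -0.0172 -0.803 -0 0
```

Request:
{"op": "apply_moves", "data": {
  "increments": "85 0.009 -0.014 -0.023 -0.8 0 0; 85 0.009 -0.012 -0.025 -0.8 0 0; 85 0.009 -0.01 -0.026 -0.8 0 0; 85 0.009 -0.007 -0.026 -0.8 0 0; 85 0.009 -0.005 -0.027 -0.8 0 0; 85 0.009 -0.002 -0.027 -0.8 0 0; 85 0.009 0.001 -0.027 -0.8 0 0; 85 0.009 0.003 -0.027 -0.8 0 0"
}}

```text
clock: 1.1
tcp_pos: [0.3314, -0.4883, 0.1761]
orientation: [1.584, 0.913, -1.584]
contact_force: [0.1, -0.2, -0.3]
grip_width: 0.0849
```

Request:
{"op": "apply_moves", "data": {
  "increments": "85 0.009 0.006 -0.027 -0.8 0 0; 85 0.009 0.008 -0.026 -0.8 0 0; 85 0.009 0.011 -0.025 -0.8 0 0; 85 0.009 0.013 -0.024 -0.8 0 0; 85 0.009 0.016 -0.023 -0.8 0 0; 85 0.009 0.018 -0.021 -0.8 0 0; 85 0.009 0.02 -0.019 -0.8 0 0; 85 0.009 0.021 -0.017 -0.8 0 0"
}}

```text
clock: 1.9
tcp_pos: [0.4813, -0.3268, 0.1039]
orientation: [1.027, 1.315, -1.026]
contact_force: [-0.3, -1.5, -1.0]
grip_width: 0.085
```

```bash
python3 p.py 480 -326 16 14.1 5
```

```text
now [ 0.4813 -0.3268  0.1039] jaw 14.06 F [-0.3 -1.5 -1. ] M [-0.    0.02  0.  ] grip 0.085 t 1.9 J [ 0.8   0.53 -0.4   1.88  0.28  0.79  0.49]
0.0176 -0.0002 -0.0002 -0.001 0 -0
0.0176 -0.0002 -0.0002 -0.001 0 -0
0.0176 -0.0002 -0.0002 -0.001 0 -0
0.0176 -0.0002 -0.0002 -0.001 0 -0
0.0176 -0.0002 -0.0002 -0.001 0 -0
```

Request:
{"op": "apply_moves", "data": {
  "increments": "85 0.02 0 -0.001 0 0 0; 85 0.02 -0.001 0 0 0 0; 85 0.02 0 0 0 0 0; 85 0.015 0 0 0 0 0; 85 0.009 0 0 0 0 0; 85 0 0 0 0 0 0; 38 0 0 0 0 0 0; 38 0 0 0 0 0 0",
  "squeeze": 50
}}

```text
clock: 2.7
tcp_pos: [0.4797, -0.3276, 0.0212]
orientation: [1.031, 1.312, -1.03]
contact_force: [0.1, -0.4, -0.2]
grip_width: 0.0585
```

Request:
{"op": "apply_moves", "data": {
  "increments": "30 0 0 0 0 0 0; 30 0 0 0 0 0 0; 30 0 0 0 0 0 0; 30 0 0 0 0 0 0; 30 0 0 0 0 0 0; 30 0 0 0 0 0 0; 30 0 0 0 0 0 0; 30 0 0 0 0 0 0"
}}

```text
clock: 3.5
tcp_pos: [0.4799, -0.3277, 0.0215]
orientation: [1.031, 1.311, -1.03]
contact_force: [-0.6, 0.9, 5.8]
grip_width: 0.0389
```

```bash
python3 p.py 403 -191 115 -14.0 12
```

```text
now [ 0.4799 -0.3277  0.0215] jaw 13.74 F [-0.6  0.9  5.8] M [ 0.13  0.04 -0.02] grip 0.0389 t 3.5 J [ 0.76  0.65 -0.35  1.91  0.36  0.63  0.43]
-0.0078 -0.0035 -0.0126 0.336 0.001 -0.001
-0.0078 -0.004 -0.0124 0.336 0.001 -0.001
-0.0078 -0.0045 -0.0123 0.336 0.001 -0.001
-0.0078 -0.005 -0.0121 0.336 0.001 -0.001
-0.0078 -0.0055 -0.0118 0.336 0.001 -0.001
-0.0078 -0.006 -0.0116 0.336 0.001 -0.001
-0.0078 -0.0064 -0.0114 0.336 0.001 -0.001
-0.0078 -0.0069 -0.0111 0.336 0.001 -0.001
-0.0078 -0.0073 -0.0108 0.336 0.001 -0.001
-0.0078 -0.0078 -0.0105 0.336 0.001 -0.001
-0.0078 -0.0082 -0.0102 0.336 0.001 -0.001
-0.0078 -0.0086 -0.0099 0.336 0.001 -0.001
```

Request:
{"op": "apply_moves", "data": {
  "increments": "30 -0.02 0 0 0 0 0; 30 -0.03 0 0 0 0 0; 30 -0.03 0 0 0 0 0; 30 0 -0.005 -0.012 0.6 0 0; 30 0 -0.006 -0.012 0.6 0 0; 30 0 -0.007 -0.012 0.6 0 0; 30 0 -0.008 -0.012 0.6 0 0; 30 0 -0.009 -0.011 0.6 0 0"
}}

```text
clock: 4.3
tcp_pos: [0.438, -0.271, 0.1004]
orientation: [1.299, 1.148, -1.299]
contact_force: [-0.4, 0.6, -0.6]
grip_width: 0.039
```

```bash
python3 p.py 396 -219 100 -14.0 4
```

```text
now [ 0.438  -0.271   0.1004] jaw -7.05 F [-0.4  0.6 -0.6] M [-0.07  0.   -0.  ] grip 0.039 t 4.3 J [ 0.7   0.44 -0.33  2.04  0.22  0.7   0.11]
0.0001 -0.012 -0.0116 0.253 0 -0
0.0001 -0.0124 -0.0112 0.253 0 -0
0.0001 -0.0127 -0.0109 0.253 0 -0
0.0001 -0.013 -0.0105 0.253 0 -0
```

Request:
{"op": "apply_moves", "data": {
  "increments": "30 0 -0.012 -0.012 0.25 0 0; 30 0 -0.012 -0.011 0.25 0 0; 30 0 -0.013 -0.011 0.25 0 0; 30 0 -0.013 -0.01 0.25 0 0; 30 0 0 0 0 0 0; 30 0 0 0 0 0 0; 30 0 0 0 0 0 0; 30 0 0 0 0 0 0"
}}

```text
clock: 5.1
tcp_pos: [0.397, -0.2204, 0.1004]
orientation: [1.384, 1.085, -1.384]
contact_force: [-0.3, -0.7, -1.5]
grip_width: 0.0389
```

```bash
python3 p.py 396 -219 53 -14.0 3
python3 - <<'E'
from h import *
for n in('top','side'):
    f=r.grab_frame(n);cv2.imwrite(f'pics/{n}1.png',f['color'])
a=cv2.imread('pics/top1.png')[200:400,200:460];b=cv2.imread('pics/side1.png')[140:440,180:460]
a=cv2.resize(a,None,fx=1.5,fy=1.5);b=cv2.resize(b,None,fx=1.4,fy=1.4)
H=max(len(a),len(b));pad=lambda i:cv2.copyMakeBorder(i,0,H-len(i),0,0,0)
cv2.imwrite('pics/both1.png',np.hstack([pad(a),pad(b)]))
E
```

```text
now [ 0.397  -0.2204  0.1004] jaw -13.78 F [-0.3 -0.7 -1.5] M [-0.11  0.07  0.03] grip 0.0389 t 5.1 J [ 0.65  0.36 -0.33  2.18  0.19  0.63 -0.05]
0.0158 -0.0004 -0.0004 0.011 0 -0.002
0.0158 -0.0004 -0.0004 0.011 0 -0.002
0.0158 -0.0004 -0.0004 0.011 0 -0.002
```

View pics/both1.png

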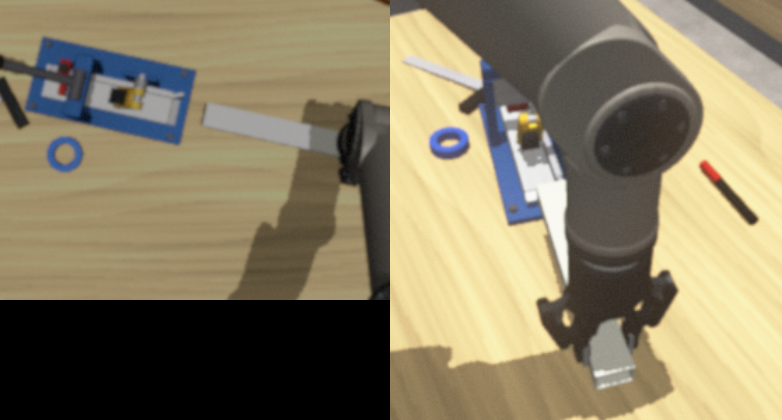

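The trunking is held level, as far as I can see, and lined up with the mouth. Its front end is at (205,115) in the left half. Next I'll measure its line relative to the cutter.

```bash
cat > t.py <<'E'
from h import *
import sys
ztop=float(sys.argv[1])/1000; lo,hi=map(int,sys.argv[2:4])
f=r.grab_frame('top');h=cv2.cvtColor(f['color'],cv2.COLOR_BGR2HSV)
a=np.radians(76.0);fd=np.array([np.cos(a),np.sin(a)]);x=np.array([fd[1],-fd[0]]);O=np.array([491.3,159.7])
m=cv2.inRange(h,(0,0,110),(180,55,255)); m[:, :lo]=0;m[:,hi:]=0;m[:230]=0;m[330:]=0
n,l,s,c=cv2.connectedComponentsWithStats(m);k=1+s[1:,4].argmax();print('px box',s[k])
E=[]
for u in range(s[k][0],s[k][0]+s[k][2]):
    v=np.nonzero(l[:,u]==k)[0]
    if len(v)>8:E.append((u,v.min()-.5,v.max()+.5))
E=np.array(E);loc=lambda uv:(lambda d:np.c_[d@x,d@fd])(ray(f,uv,ztop)[:,:2]*1000-O)
for nm,i in(('fence side',1),('front side',2)):
    P=loc(E[8:-4][:,[0,i]]);q=np.polyfit(P[:,1],P[:,0],1);print(nm,'x at lead',np.polyval(q,P[:,1].max()).round(1),'slope deg',np.degrees(q[0]).round(2))
print('lead end y',loc(np.array([[E[0,0]-.5,E[0,1:].mean()]])).round(1))
p=r.get_obs()['tcp_pos'][:2]*1000-O;print('tcp cutter xy',(p@x).round(1),(p@fd).round(1))
E
python3 t.py 104 325 400
```

```text
px box [ 335  268   65   31 1131]
fence side x at lead 20.2 slope deg 0.17
front side x at lead -23.5 slope deg 0.2
lead end y [[  -8.8 -144.9]]
tcp cutter xy 0.0 -391.4
```

Request:
{"op": "apply_moves", "data": {
  "increments": "30 0.021 0 0 0 0 0; 30 0.021 0 0 0 0 0; 30 0 0 -0.015 0 0 0; 30 0 0 -0.015 0 0 0; 30 0 0 -0.01 0 0 0; 30 0 0 -0.01 0 0 0; 30 0 0 -0.01 0 0 0; 30 0 0 0 0 0 0"
}}

```text
clock: 6.05
tcp_pos: [0.4112, -0.1602, 0.0585]
orientation: [1.383, 1.087, -1.382]
contact_force: [-0.6, -0.0, -0.6]
grip_width: 0.039
```

```bash
python3 t.py 61 300 380;python3 p.py 396 -219 53 -14.0 1
python3 - <<'E'
from h import *
a=r.grab_frame('top')['color'][220:320,220:380];b=r.grab_frame('side')['color'][200:330,220:360]
a=cv2.resize(a,None,fx=2.5,fy=2.5);b=cv2.resize(b,None,fx=2.8,fy=2.8)
H=max(len(a),len(b));pad=lambda i:cv2.copyMakeBorder(i,0,H-len(i),0,0,0)
cv2.imwrite('pics/both2.png',np.hstack([pad(a),pad(b)]))
E
```

```text
px box [ 300  258   80   38 1495]
fence side x at lead 26.2 slope deg 2.98
front side x at lead -27.8 slope deg -1.47
lead end y [[ -2.  -46.8]]
tcp cutter xy -0.4 -330.7
now [ 0.4109 -0.1611  0.0584] jaw -13.68 F [ 0.1  0.  -1.5] M [-0.08  0.03  0.05] grip 0.0391 t 6.1 J [ 0.49  0.42 -0.3   2.23  0.25  0.52 -0.24]
0.0054 -0.0008 0.0598 0.047 0 -0.003
```

View pics/both2.png

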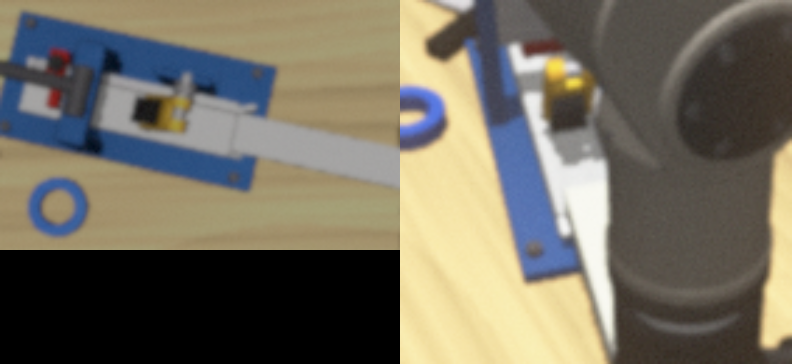

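The lead end sits at the mouth (crop 238,135), lined up with the bed and just clear of the fence. I'm feeding in from here.

Request:
{"op": "apply_moves", "data": {
  "increments": "30 0 0 -0.01 0.03 0 0; 30 0 0 -0.01 0.01 0 0; 30 0 0 -0.01 0 0 0; 30 0 0 -0.01 0 0 0; 30 0 0 -0.01 0 0 0; 30 0 0 -0.01 0 0 0; 30 0 0 0 0 0 0; 30 0 0 0 0 0 0"
}}

```text
clock: 7.0
tcp_pos: [0.4252, -0.1027, 0.0583]
orientation: [1.386, 1.084, -1.386]
contact_force: [-1.0, 0.7, -1.1]
grip_width: 0.0388
```

```bash
cat > s.py <<'E'
from h import *
o=r.get_obs();a=np.radians(76.0);fd=np.array([np.cos(a),np.sin(a)]);x=np.array([fd[1],-fd[0]]);O=np.array([491.3,159.7])
d=o['tcp_pos'][:2]*1000-O;F=o['contact_force'];T=R.from_rotvec(o['orientation']).as_matrix()
print('x %.1f lead y %.1f z %.1f | Fx %.1f Fy %.1f Fz %.1f'%(d@x,d@fd+246.5,o['tcp_pos'][2]*1000,F[:2]@x,F[:2]@fd,F[2]),'M',o['moment'].round(2),'jaw',np.degrees(np.arctan2(T[1,1],T[0,1])).round(2),'t',o['clock'],'g',round(o['grip_width'],4))
E
python3 s.py
```

```text
x -0.6 lead y -24.1 z 58.3 | Fx -1.1 Fy 0.4 Fz -1.1 M [0.22 0.36 0.39] jaw -13.95 t 7.0 g 0.0388
```

Request:
{"op": "apply_moves", "data": {
  "increments": "30 0.001 0 -0.004 0 0 0; 30 0 0 -0.005 0 0 0; 30 0 0 -0.005 0 0 0; 30 0 0 -0.005 0 0 0; 30 0 0 -0.005 0 0 0; 30 0 0 -0.005 0 0 0; 30 0 0 0 0 0 0; 30 0 0 0 0 0 0"
}}

```text
clock: 7.8
tcp_pos: [0.4315, -0.0762, 0.0571]
orientation: [1.386, 1.082, -1.39]
contact_force: [-3.7, -5.6, -1.0]
grip_width: 0.039
```

```bash
python3 s.py
```

```text
x -1.0 lead y 3.1 z 57.1 | Fx -2.2 Fy -6.3 Fz -1.0 M [-1.24  0.71  0.4 ] jaw -14.09 t 7.8 g 0.039
```

Request:
{"op": "apply_moves", "data": {
  "increments": "30 0 0 -0.005 0 0 0; 30 0 0 -0.005 0 0 0; 30 0 0 -0.005 0 0 0; 30 0 0 -0.005 0 0 0; 30 0 0 -0.005 0 0 0; 30 0 0 -0.005 0 0 0; 30 0 0 0 0 0 0; 30 0 0 0 0 0 0"
}}

```text
clock: 8.6
tcp_pos: [0.439, -0.0467, 0.0572]
orientation: [1.386, 1.083, -1.389]
contact_force: [-2.6, -3.8, -0.4]
grip_width: 0.0388
```

```bash
python3 s.py
python3 - <<'E'
from h import *
a=r.grab_frame('top')['color'][220:320,220:380];b=r.grab_frame('side')['color'][200:330,220:360]
a=cv2.resize(a,None,fx=2.5,fy=2.5);b=cv2.resize(b,None,fx=2.8,fy=2.8)
H=max(len(a),len(b));pad=lambda i:cv2.copyMakeBorder(i,0,H-len(i),0,0,0)
cv2.imwrite('pics/both3.png',np.hstack([pad(a),pad(b)]))
E
```

```text
x -0.8 lead y 33.6 z 57.2 | Fx -1.6 Fy -4.3 Fz -0.4 M [-0.98  0.57  0.32] jaw -14.07 t 8.6 g 0.0388
```

View pics/both3.png

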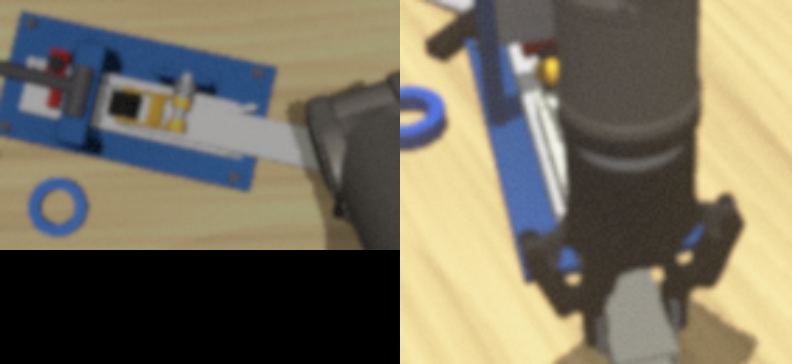

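The roller has been pushed forward to crop (125,105), and the trunking is on the bed beneath it, along the fence. I'm continuing to feed.

Request:
{"op": "apply_moves", "data": {
  "increments": "30 0 0 -0.007 0 0 0; 30 0 0 -0.007 0 0 0; 30 0 0 -0.007 0 0 0; 30 0 0 -0.007 0 0 0; 30 0 0 -0.007 0 0 0; 30 0 0 -0.007 0 0 0; 30 0 0 0 0 0 0; 30 0 0 0 0 0 0"
}}

```text
clock: 9.5
tcp_pos: [0.4496, -0.005, 0.0572]
orientation: [1.387, 1.084, -1.387]
contact_force: [-1.6, -0.3, -2.7]
grip_width: 0.0389
```

```bash
python3 s.py
```

```text
x -0.6 lead y 76.6 z 57.2 | Fx -1.5 Fy -0.7 Fz -2.7 M [-0.37  0.39  0.29] jaw -14.02 t 9.5 g 0.0389
```

Request:
{"op": "apply_moves", "data": {
  "increments": "30 0 0 -0.003 0 0 0; 30 0 0 -0.003 0 0 0; 30 0 0 -0.003 0 0 0; 30 0 0 -0.003 0 0 0; 30 0 0 -0.002 0 0 0; 30 0 0 -0.002 0 0 0; 30 0 0 -0.002 0 0 0; 30 0 0 -0.002 0 0 0"
}}

```text
clock: 10.3
tcp_pos: [0.4537, 0.0128, 0.057]
orientation: [1.386, 1.082, -1.39]
contact_force: [-3.1, -6.0, -2.6]
grip_width: 0.0391
```

```bash
python3 s.py
```

```text
x -0.9 lead y 94.8 z 57.0 | Fx -1.6 Fy -6.6 Fz -2.6 M [-1.32  0.47  0.24] jaw -14.11 t 10.3 g 0.0391
```

Request:
{"op": "apply_moves", "data": {
  "increments": "30 0 0 -0.001 0 0 0; 30 0 0 -0.001 0 0 0; 30 0 0 -0.001 0 0 0; 30 0 0 -0.001 0 0 0; 30 0 0 -0.001 0 0 0; 30 0 0 0 0 0 0; 30 0 0 0 0 0 0; 30 0 0 0 0 0 0"
}}

```text
clock: 11.1
tcp_pos: [0.455, 0.0178, 0.057]
orientation: [1.386, 1.082, -1.39]
contact_force: [-2.7, -4.8, -4.0]
grip_width: 0.0393
```

```bash
python3 s.py
```

```text
x -0.9 lead y 100.0 z 57.0 | Fx -1.4 Fy -5.3 Fz -4.0 M [-1.15  0.42  0.35] jaw -14.1 t 11.1 g 0.0393
```

Not home yet, so I'm advancing 3 mm at a time.

Request:
{"op": "apply_moves", "data": {
  "increments": "30 0 0 -0.001 0 0 0; 30 0 0 0 0 0 0; 30 0 0 -0.001 0 0 0; 30 0 0 0 0 0 0; 30 0 0 -0.001 0 0 0; 30 0 0 0 0 0 0; 30 0 0 0 0 0 0; 30 0 0 0 0 0 0"
}}

```text
clock: 11.9
tcp_pos: [0.4557, 0.0206, 0.057]
orientation: [1.386, 1.082, -1.39]
contact_force: [-2.2, -5.2, -3.4]
grip_width: 0.0389
```

```bash
python3 s.py
```

```text
x -0.9 lead y 102.9 z 57.0 | Fx -0.9 Fy -5.6 Fz -3.4 M [-1.24  0.44  0.34] jaw -14.1 t 11.9 g 0.0389
```

Request:
{"op": "apply_moves", "data": {
  "increments": "30 0 0 -0.001 0 0 0; 30 0 0 0 0 0 0; 30 0 0 -0.001 0 0 0; 30 0 0 0 0 0 0; 30 0 0 -0.001 0 0 0; 30 0 0 0 0 0 0; 30 0 0 0 0 0 0; 30 0 0 0 0 0 0"
}}

```text
clock: 12.7
tcp_pos: [0.4564, 0.0233, 0.057]
orientation: [1.386, 1.082, -1.39]
contact_force: [-2.9, -5.1, -3.5]
grip_width: 0.0385
```

```bash
python3 s.py
```

```text
x -0.9 lead y 105.7 z 57.0 | Fx -1.6 Fy -5.7 Fz -3.5 M [-1.32  0.44  0.36] jaw -14.11 t 12.7 g 0.0385
```

Request:
{"op": "apply_moves", "data": {
  "increments": "30 0 0 -0.001 0 0 0; 30 0 0 0 0 0 0; 30 0 0 -0.001 0 0 0; 30 0 0 0 0 0 0; 30 0 0 -0.001 0 0 0; 30 0 0 0 0 0 0; 30 0 0 0 0 0 0; 30 0 0 0 0 0 0"
}}

```text
clock: 13.5
tcp_pos: [0.4561, 0.0235, 0.0567]
orientation: [1.384, 1.08, -1.395]
contact_force: [-4.1, -14.6, -2.1]
grip_width: 0.0388
```

```bash
python3 s.py
python3 - <<'E'
from h import *
f=r.grab_frame('top');a=f['color'][225:300,215:335]
cv2.imwrite('pics/top4.png',cv2.resize(a,None,fx=6,fy=6,interpolation=cv2.INTER_CUBIC))
E
```

```text
x -1.2 lead y 105.8 z 56.7 | Fx -0.4 Fy -15.2 Fz -2.1 M [-2.79  0.58  0.48] jaw -14.21 t 13.5 g 0.0388
```

View pics/top4.png

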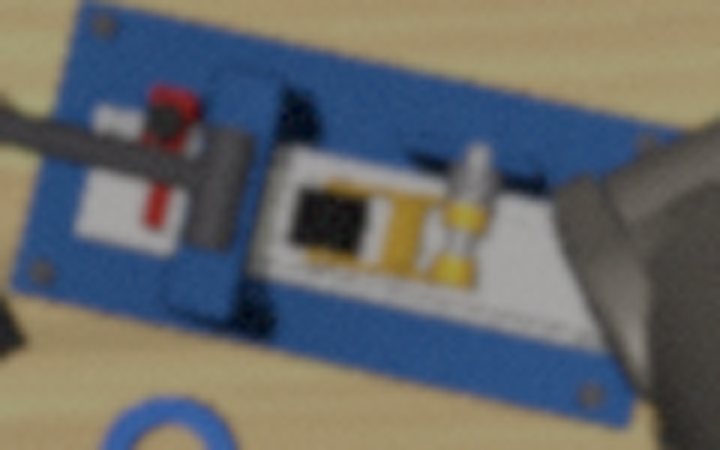

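The push reading rose from about 6 N to 15 N with no advance, so the stop has been met at lead y ≈ 106. Next I'll check that it is flush with a light sideways press.

Request:
{"op": "apply_moves", "data": {
  "increments": "30 0 0 -0.0005 0 0 0; 30 0 0.0005 0 0 0 0; 30 0 0.0005 0 0 0 0; 30 0 0 0 0 0 0; 30 0 0 0 0 0 0; 30 0 0 0 0 0 0; 30 0 0 0 0 0 0; 30 0 0 0 0 0 0"
}}

```text
clock: 14.35
tcp_pos: [0.4564, 0.0234, 0.0566]
orientation: [1.382, 1.081, -1.396]
contact_force: [-6.9, -15.2, 0.1]
grip_width: 0.0388
```

```bash
python3 s.py
```

```text
x -0.9 lead y 105.8 z 56.6 | Fx -3.0 Fy -16.4 Fz 0.1 M [-2.85  0.89  0.56] jaw -14.2 t 14.35 g 0.0388
```

Request:
{"op": "apply_moves", "data": {
  "increments": "30 0 0 -0.0005 0 0 0; 30 0 0 -0.0005 0 0 0; 30 0 0 0 0 0 0; 30 0 0 0 0 0 0; 30 0 0 0 0 0 0; 30 0 0 0 0 0 0; 30 0 0 0 0 0 0; 30 0 0 0 0 0 0"
}}

```text
clock: 15.15
tcp_pos: [0.4563, 0.0234, 0.0565]
orientation: [1.381, 1.08, -1.397]
contact_force: [-6.5, -16.7, 1.2]
grip_width: 0.0391
```

```bash
python3 s.py
```

```text
x -1.0 lead y 105.8 z 56.5 | Fx -2.2 Fy -17.8 Fz 1.2 M [-3.45  0.94  0.67] jaw -14.23 t 15.15 g 0.0391
```

Request:
{"op": "apply_moves", "data": {
  "increments": "30 0 0 -0.0005 0 0 0; 30 0 0 -0.0005 0 0 0; 30 0 0 -0.0005 0 0 0; 30 0 0 0 0 0 0; 30 0 0 0 0 0 0; 30 0 0 0 0 0 0; 30 0 0 0 0 0 0; 30 0 0 0 0 0 0"
}}

```text
clock: 15.95
tcp_pos: [0.4564, 0.0235, 0.0565]
orientation: [1.38, 1.078, -1.399]
contact_force: [-8.2, -20.4, 3.7]
grip_width: 0.0389
```

```bash
python3 s.py
```

```text
x -1.0 lead y 105.9 z 56.5 | Fx -3.0 Fy -21.8 Fz 3.7 M [-4.24  1.04  0.81] jaw -14.27 t 15.95 g 0.0389
```

Request:
{"op": "apply_moves", "data": {
  "increments": "50 0 0 0 0 0 0; 60 0 0 0 0 0 0; 75 0 0 0 0 0 0; 85 0 0 0 0 0 0; 85 0 0 0 0 0 0; 85 0 0 0 0 0 0; 85 0 0 0 0 0 0; 85 0 0 0 0 0 0"
}}

```text
clock: 16.75
tcp_pos: [0.4596, 0.0305, 0.0573]
orientation: [1.387, 1.083, -1.387]
contact_force: [0.4, -1.1, 0.2]
grip_width: 0.0848
```

```bash
python3 s.py
```

```text
x 0.5 lead y 113.4 z 57.3 | Fx 0.7 Fy -1.0 Fz 0.2 M [0.04 0.   0.06] jaw -14.02 t 16.75 g 0.0848
```

Request:
{"op": "apply_moves", "data": {
  "increments": "85 -0.02 0 0 0 0 0; 85 -0.03 0 0 0 0 0; 85 -0.04 0 0 0 0 0; 85 -0.04 0 0 0 0 0; 85 -0.02 0 0.03 0 0 0; 85 0 0 0.05 0 0 0; 85 0 0 0.05 0 0 0; 85 0 0 0.05 0 0 0"
}}

```text
clock: 17.55
tcp_pos: [0.4153, -0.1459, 0.2078]
orientation: [1.387, 1.083, -1.386]
contact_force: [0.5, 0.4, -0.0]
grip_width: 0.085
```

Request:
{"op": "apply_moves", "data": {
  "increments": "85 0 0 0.05 0 0 0; 85 0 0 0.05 0 0 0; 85 0 0 0.04 0 0 0; 85 0 0 0.03 0 0 0; 85 0 0 0 0 0 0; 85 0 0 0 0 0 0; 85 0 0 0 0 0 0; 85 0 0 0 0 0 0"
}}

```text
clock: 18.35
tcp_pos: [0.3753, -0.3078, 0.2073]
orientation: [1.386, 1.085, -1.385]
contact_force: [0.1, -0.1, -0.4]
grip_width: 0.0849
```

```bash
python3 s.py; python3 t.py 60 290 420
python3 - <<'E'
from h import *
f=r.grab_frame('top');g=r.grab_frame('side');cv2.imwrite('pics/side5.png',g['color'])
a=cv2.resize(f['color'][225:320,215:375],None,fx=2.5,fy=2.5,interpolation=cv2.INTER_CUBIC);b=cv2.resize(g['color'][170:330,200:360],None,fx=2.4,fy=2.4,interpolation=cv2.INTER_CUBIC)
H=max(len(a),len(b));pad=lambda i:cv2.copyMakeBorder(i,0,H-len(i),0,0,0)
cv2.imwrite('pics/both5.png',np.hstack([pad(a),pad(b)]))
E
```

```text
x 0.5 lead y -235.2 z 207.3 | Fx 0.2 Fy -0.0 Fz -0.4 M [ 0.02 -0.01  0.  ] jaw -13.88 t 18.35 g 0.0849
px box [ 290  258   59   30 1092]
fence side x at lead 31.1 slope deg 5.69
front side x at lead -30.4 slope deg -3.46
lead end y [[-10.2 -21.6]]
tcp cutter xy 0.5 -481.9
```

View pics/both5.png

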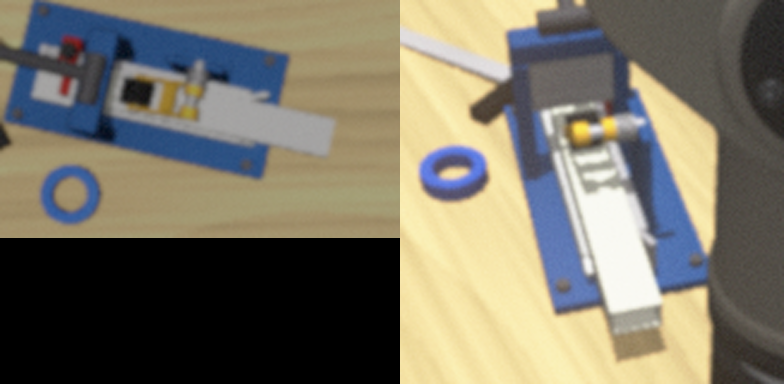

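The trunking lies flat under the roller, with its tail overhanging at crop (333,135), and the gripper is clear. As a final numeric check I'll measure the tail's line against the cutter axis.

```bash
python3 t.py 60 326 400
python3 - <<'E'
from h import *
f=r.grab_frame('top');h=cv2.cvtColor(f['color'],cv2.COLOR_BGR2HSV)
m=cv2.inRange(h,(0,0,110),(180,55,255));m[:,:326]=0;m[:,400:]=0;m[:240]=0;m[310:]=0
c=max(cv2.findContours(m,0,1)[0],key=cv2.contourArea)
a=np.radians(76);fd=np.array([np.cos(a),np.sin(a)]);x=np.array([fd[1],-fd[0]])
P=ray(f,c[:,0],.06)[:,:2]*1000-[491.3,159.7];print('tail y',(P@fd).min())
# front edge of the lid (bright) along its length by brightest gradient, cutter y -160..-10 
G=cv2.GaussianBlur(cv2.cvtColor(f['color'],cv2.COLOR_BGR2GRAY),(3,3),0).astype(float)
for y in range(-165,-35,10):
    q=lambda xx:np.r_[np.array([491.3,159.7])+xx*x+y*fd,60]/1000
    xs=np.arange(-32,32,.5);uv=proj(f,np.array([q(v) for v in xs])).astype(np.float32)
    p=cv2.remap(G.astype(np.float32),uv[:,0][:,None],uv[:,1][:,None],cv2.INTER_LINEAR)[:,0];g=np.gradient(p)
    l=(xs>-28)&(xs<-12);k=(xs>12)&(xs<28);print(y,'front',xs[l][g[l].argmax()],'back',xs[k][g[k].argmin()])
E
```

```text
px box [326 262  23  26 381]
fence side x at lead 19.2 slope deg 0.32
front side x at lead -24.9 slope deg 0.23
lead end y [[-1.000e-01 -1.163e+02]]
tcp cutter xy 0.4 -482.5
tail y -175.77151421978792
-165 front -21.0 back 18.0
-155 front -21.5 back 17.0
-145 front -22.0 back 16.0
-135 front -21.5 back 17.0
-125 front -21.0 back 16.0
-115 front -23.5 back 16.5
-105 front -23.0 back 18.5
-95 front -21.5 back 16.0
-85 front -26.5 back 26.0
-75 front -27.0 back 27.0
-65 front -27.5 back 27.5
-55 front -27.5 back 27.5
-45 front -27.5 back 27.5
```

Run:
```python
from h import *
fs=[r.grab_frame('top') for _ in range(6)];f=fs[0]
G=np.mean([x['color'] for x in fs],0).astype(np.float32)
a=np.radians(76);fd=np.array([np.cos(a),np.sin(a)]);x=np.array([fd[1],-fd[0]]);O=np.array([491.3,159.7])
def edge(ch,z,ys,lo,hi,s):
    out=[]
    xs=np.arange(lo,hi,.2)
    for y in ys:
        uv=proj(f,np.array([np.r_[O+v*x+y*fd,z]/1000 for v in xs])).astype(np.float32)
        p=cv2.remap(ch,uv[:,0][:,None],uv[:,1][:,None],cv2.INTER_LINEAR)[:,0]
        g=np.maximum(s*np.gradient(cv2.GaussianBlur(p[:,None],(1,9),0)[:,0]),0);g[g<.5*g.max()]=0;out.append((g*xs).sum()/g.sum())
    out=np.array(out);q=np.polyfit(ys,out,1);rs=out-np.polyval(q,ys);k=abs(rs)<1.5*rs.std()+.1;q=np.polyfit(np.array(ys)[k],out[k],1)
    return 'x(-80)=%.2f slope %.2f deg rms %.2f'%(np.polyval(q,-80),np.degrees(q[0]),(out[k]-np.polyval(q,np.array(ys)[k])).std())
red=np.ascontiguousarray(G[:,:,2])
print('plate front',edge(red,12,range(-105,45,5),-70,-45,-1))
print('plate back',edge(red,12,range(-105,45,5),60,90,1))
print('trunk front over wood',edge(red,60,range(-170,-120,4),-34,-10,1))
print('trunk back over wood',edge(red,60,range(-170,-120,4),8,30,-1))
u=proj(f,np.array([np.r_[O-80*fd,60]/1000]));print(u)
c=G[245:285,262:352].astype(np.uint8);cv2.imwrite('pics/z.png',cv2.resize(c,None,fx=8.5,fy=8.5,interpolation=cv2.INTER_CUBIC))
```

```text
plate front x(-80)=-58.98 slope 0.23 deg rms 0.20
plate back x(-80)=78.94 slope 0.09 deg rms 0.20
trunk front over wood x(-80)=-19.11 slope 1.65 deg rms 0.42
trunk back over wood x(-80)=13.92 slope -1.87 deg rms 0.35
[[312.00219132 270.99263187]]
```

View pics/z.png

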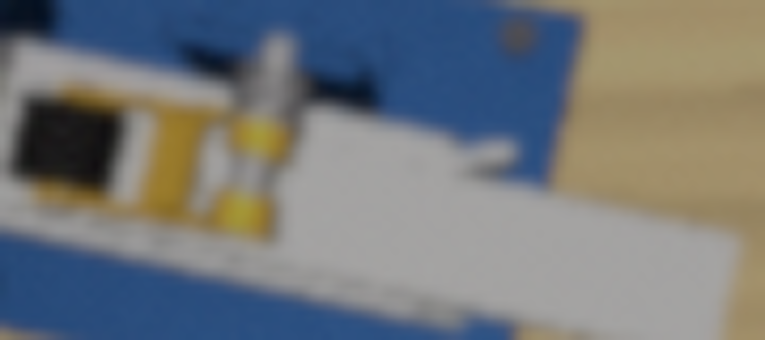

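The camera puts the tail's line within about 0.3° of the cutter axis, and the crop shows no gap between the trunking and the fence. Handing in.

```bash
python3 -c "
from bench import r
print(r.hand_in(), r.get_obs()['clock'])"
```

```text
the job is handed in; nothing more can be done
the job is handed in; nothing more can be done
```

The trunking is loaded in the cutter: under the roller, along the back fence and pressed against the red length stop. I gripped it near its tail and used its end to push the roller back and slide it in. The job was handed in with about 19 of the 72 s used, and no verdict was reported.

- **Stop:** The push reading jumped from about 6 N to 15 N with no further advance, so the stop had been met. I pressed on to about 22 N and then let go. The tail was later seen at cutter y ≈ -176 mm, which matches the end being at about 106 mm. By eye I had first put the stop at about 102 mm, so feel and eye differed by roughly 4 mm.
- **Fence:** A 1 mm sideways press moved the trunking only 0.3 mm, with the resistance near the mouth end of the fence. The close crop shows no gap. One camera fit put the trunking's line within about 0.3° of the cutter axis. A second fit, on the short overhang, was too noisy to use (its two edges disagreed by about 3.5°), so I can't rule out a gap of about half a millimetre.
- **Release:** The last pictures show the roller resting on the trunking, the trunking flat on the bed and its tail overhanging the mouth. The gripper is well clear and the measured force is near zero.
- **Other things on the bench:** The arm kept well away from them. I didn't re-measure where they were at the end.

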